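Wedge the rocking sample cool box

ROBOT

A 6-joint arm with a two-finger parallel gripper is mounted at the origin on the work surface. World frame = base frame: x ahead of the robot, y to its left, z up, the work surface at z = 0. Lengths are in mm, angles in rad, forces in N, time in s.
With the tool pointing down it reaches from about 350 to 975 mm from the base axis. Payload 17.4 kg.
Tool frame: the origin (TCP) lies on the mounting face of the last link; the fingertips stand 173 mm ahead of it and the grasp point (between the pads) lies 155 mm ahead of it; x points along the fingers, y is the direction in which the jaws open and shut, and the axes are right-handed (so a half turn about x gives the same grasp; the last joint's range is limited). The gripper opens to 85 mm and grips with 20 to 120 N. Pads are 22 mm wide; open, the fingers measure 114 mm over their backs; the gripper's body (76 mm by 85 mm) begins 54 mm behind the grasp point. The pads swing forward as they close: fully open they stand 13 mm farther back than shut.
Start: joints at [-1.197, 0.116, 1.442, -0, 1.584, -0.038], TCP at [270.167, -618.582, 404.703] pointing down, gripper open.
Joint ranges: [-2.83, 2.83], [-0.83, 2.19], [0.07, 2.5], [-1.14, 4.28], [0.01, 3], [-2.97, 2.97]. Speed limits (rad/s): [1.89, 1.89, 2.22, 3.14, 3.14, 3.14].

INTERFACE

Orientations are given as a rotation vector (axis times angle).
In Python, from workcell import env gives the robot as it stands.
- The arm moves only by the tool drive_tool, never from a script. Its argument "steps" is a list of rows, each a list of 7 numbers: the shift along the tool's x, y, z in m, then the turn, a rotation vector about the tool's x, y, z in degrees, then the closure, from -1 (fully open) to 1 (shut), so that 0 is half open. A call has 1 to 5 rows; each row shifts and turns the commanded pose from where the row before left it, along the tool's axes as they then stand; what a row does not reach is not made up. A row lasts 1/10 s, in which the tool goes at most 50 mm and 8.59 degrees, less where a joint would pass 70% of its speed; a pose out of reach is approached as far as the arm can. A call is refused whole if a number of a shift passes 0.05 or a number of a turn 8.59, either way. A call with a gripper value outside its range is refused whole. The fingers move at their own pace and stop on an object; the grip force is fixed at half the most. Time passes only in rows, so rows that do not move let the fingers close. It gives the time, the measured TCP pose, the force and the opening at its end, in the units of the state.
- env.state(): the state, without advancing time (a new reading comes with each control period).
- env.camera(name): name is "scene" or "side" or "wrist"; returns a dict with "pixels" (400x640x3 uint8, blue, green, red), "intrinsics" (3x3 intrinsics, pixels), "dist_coeffs" ([k1, k2, p1, p2, k3] as OpenCV has them; the pictures are not rectified), "rvec" (rotation vector, rad) and "tvec" (3), from world to camera coordinates, as OpenCV has them; the wrist camera has in their place "tool_from_camera" (4x4, takes a point from camera to tool coordinates, whose origin is the TCP and whose axes are the tool frame's). Camera axes: x right, y down, z forward; pixel columns grow to the right and rows downward; lengths in mm; the calibration is good to about 2 mm. A picture is of the moment at which its call begins: read the wrist's pose just before it. There is no depth.
- env.job_done(): hands the job in, once; it reports no verdict.
Trained networks look in a picture, given as the dict that the camera call returned (one of the last four; its "shot" number tells which), for a name from the list of things; names that differ only in an ending like _2 or _b are one class to them, and where a whole thing is asked for, a point or a joint stands for the part that bears it (a point fixed in the world has none). Each returns a list of dicts, best first, with "p" (0 to 1); they miss things now and then, are a little off and sometimes report something else, mostly with a low value. They report only what shows in the picture. A call takes as long as a camera call. They do not tell look-alikes from the thing itself.
- env.look_for(name, picture): "box" ([centre column, centre row, width, height] in pixels, round what is visible of it).
- env.masks_of(name, picture): "region" (400x640 bool, what is visible of it) and "box" ([centre column, centre row, width, height] in pixels, round what is visible of it).
- env.place_of(name, picture): "uv" ([column, row] in pixels: a listed point, or the origin of a listed thing).
The state is a dict: "t": time; "joints": joint angles; "qvel": joint speeds; "tau": joint torques, N m; "ee_pos": TCP position; "tool_rot": TCP orientation; "wrist_force": force on the tool from outside, world axes, zero at the start; "wrist_torque": the same for the moment, N m; "width": finger opening in mm.
Only numpy, scipy, OpenCV 4.12 (cv2) and the standard library are available. Lean on these libraries where they do the work, as an engineer would, in place of code of your own. Each camera call takes 0.05 s, during which the arm holds its last target.

TASK

The blue cool box rocks because the foot at its far-left corner is too short. Only touching, pressing and pushing, with nothing picked up, first press the lid down over that foot to feel the box tip, then slide the orange wedge along the table under the short foot until it bears snugly there, and then press the lid over that foot again, with about 10 N for a second, to prove that it no longer rocks. Leave the box standing level on the wedge, do not press hard or shove the box from its place, and leave the other things alone.

Things in the scene. Friction and masses are not known exactly. Their poses are not given: they have to be found in the camera images.
- coolbox: Blue cool box, light blue lid, about 3 kg. 228 x 308 mm at the rim, lid top 214 (x) x 294 (y) mm and 140 mm above the table; flat bottom 25 mm up on four round-ended black rubber feet, 22 mm wide, at x = +-90, y = +-130 mm. Origin: centre of the box at sole level; z up, y along the long side. Foot (+90, +130) is short. If the wedge is driven too far it lifts that corner off level.
- foot_mark (a point): Point of the box straight below the short foot, level with the good feet's soles (so at table height while the box is level). The short foot's round end hangs 6 to 12 mm above it: the gap differs each time and is not told.
- press_spot (a point): Point on the lid's top above the short foot, 140 mm above the table, where to press; z is the box's up. The lid is smooth. Some 2 to 5 N here tips the box 2 to 5 degrees about the diagonal through the two neighbouring feet until the short foot (or the wedge) stops it; let go and it tips back level.
- wedge: Loose orange wedge, 140 mm long (x), 60 mm wide (y), 90 g, flat on the table. Top slopes evenly from 3 mm high at the tip (+x end) to 20 mm at the upright heel face (-x end). Origin: centre of the underside. Starts beside the box, tip roughly towards the short foot and 20 to 60 mm short of it. Slides with about 1 N until it meets the foot, then the push rises sharply; does not slip back out.
- wedge_tip (a point): Middle of the wedge's tip edge, at table level (+70 mm along the wedge's x).
- wedge_heel (a point): Middle of the heel face, 10 mm above the table (-70 mm along the wedge's x): where to push.
- sanitiser: White bottle, 56 mm wide, 150 mm high, a bystander. Origin at its foot.
- tuberack: Orange tube rack, 90 x 150 mm, 78 mm high with tubes, a bystander. Origin at its foot.
- jar: Clear jar with a grey lid, 60 mm wide, 70 mm high, a bystander. Origin at its foot.
Things that resemble listed ones, but are neither listed nor needed, are in the scene too. Several things have the shape of the wedge; the one meant has the colours described above.

How it is judged (in metres and radians):
On the way, in this order (a step that is already met when the one before it is completed fails the run):
1. the lid is pressed over the short foot and the box is felt to tip (by more than 0.025 rad) (contact force between the fingers and coolbox above 1 N and angle between coolbox's own z axis and vertical above 0.025 rad), for 0.05 s.
2. with the wedge bearing under the short foot (more than 2 N), the lid is pressed with more than 6 N and the box stays within 0.010 rad of level, for 0.3 s (contact force between the fingers and coolbox above 6 N and contact force between wedge and coolbox above 2 N and angle between coolbox's own z axis and vertical below 0.01 rad and y of wedge_tip in the frame of coolbox below 0.13 m), for 0.3 s.
At the end, for the whole second after the job is handed in: The box stands still within 0.010 rad of level and the wedge, flat on the table and at rest, bears under the short foot (touching it with more than 0.2 N, its tip past the foot's centre) (angle between coolbox's own z axis and vertical below 0.01 rad and contact force between wedge and coolbox above 0.2 N and y of wedge_tip in the frame of coolbox below 0.13 m and height (world z) of wedge below 0.004 m and linear speed of each of coolbox, wedge below 0.01 m/s).
It fails at once if the wedge is lifted (its underside's centre more than 10 mm up) or stood up (height (world z) of wedge above 0.01 m or angle between wedge's own z axis and vertical above 0.25 rad).
It fails at once if the box is shoved by more than 25 mm, lifted by more than 20 mm, or tipped beyond 0.15 rad (distance of coolbox from where it was at the start of the episode above 0.025 m or height (world z) of coolbox above 0.02 m or angle between coolbox's own z axis and vertical above 0.15 rad).
It fails at once if the box is pressed harder than 45 N (contact force between the fingers and coolbox above 45 N).
It fails at once if a bystander is moved by more than 20 mm or tipped over (distance of any of sanitiser, tuberack, jar from where it was at the start of the episode above 0.02 m or angle between any of sanitiser, jar, tuberack's own z axis and vertical above 0.3 rad).
It also fails if it takes over 64 s, if anything falls off the work surface, if the arm or the gripper's body presses on something with over 40 N, if the wrist force passes 120 N, or if a joint passes its speed limit or range.

## Working session

There is one attempt and no reset: what is moved stays moved. The work goes in short steps, Python scripts to look and compute and a tool call to move; the robot and the scene stay as the last step left them, time stands still between calls to the robot, and variables do not carry over. Pictures are saved under pics/ and viewed, and the job is handed in when it is done.

Besides the shell and the picture viewer there is one more tool, called after "Call:" as a command line: name --pt "numbers of a row" for each row, then --argument value for the rest. drive_tool: Moves the arm, as the interface text tells. Its arguments: {"type":"object","properties":{"steps":{"type":"array","items":{"type":"array","items":{"type":"number"}}}},"required":["steps"]}

```bash
mkdir -p pics
cat > h.py <<'E'
import numpy as np,cv2
from workcell import env
def ray(c,uv,tool=None):
    K=np.array(c["intrinsics"],float);d=np.array(c["dist_coeffs"],float)
    n=cv2.undistortPoints(np.array([[uv]],float),K,d)[0,0]
    R=cv2.Rodrigues(np.array(c["rvec"],float))[0];t=np.array(c["tvec"],float).ravel()
    return -R.T@t, R.T@np.array([n[0],n[1],1])
def at(c,uv,z):
    o,v=ray(c,uv);return o+v*(z-o[2])/v[2]
def proj(c,P):
    return cv2.projectPoints(np.array(P,float).reshape(-1,1,3),np.array(c["rvec"],float),np.array(c["tvec"],float),np.array(c["intrinsics"],float),np.array(c["dist_coeffs"],float))[0][:,0]
E
python3 - <<'E'
from h import *
np.set_printoptions(precision=1,suppress=True)
for n in("scene","side"):
    c=env.camera(n);cv2.imwrite(f"pics/{n}0.png",c["pixels"])
    print(n,ray(c,(320,200)))
    for name,z in(("press_spot",140),("foot_mark",0),("wedge_tip",0),("wedge_heel",10),("coolbox",0),("wedge",0),("sanitiser",0),("tuberack",0),("jar",0)):
        for r in env.place_of(name,c)[:4]: print(name,round(r["p"],2),np.array(r["uv"]),at(c,r["uv"],z))
s=env.state();print(s)
E
```

```text
scene (array([1531.5,   84.4,  817.8]), array([-0.8, -0.1, -0.6]))
press_spot 0.86 [321.1 183.3] [538.6 -10.5 140. ]
foot_mark 0.81 [325.  222.1] [546.5  -0.7   0. ]
foot_mark 0.72 [464.2 212.3] [473.8 438.7   0. ]
foot_mark 0.67 [383.7 215.7] [504.8 182.1   0. ]
wedge_tip 0.93 [274. 254.] [ 696.6 -135.2    0. ]
wedge_tip 0.8 [366.6 236.7] [607.5 127.6  -0. ]
wedge_tip 0.73 [157.1 227.9] [ 604.7 -522.    -0. ]
wedge_tip 0.6 [333.  221.2] [540.7  23.9   0. ]
wedge_heel 0.87 [309.8 281.5] [802.8 -21.4  10. ]
wedge_heel 0.83 [358.8 271.5] [759.5 105.5  10. ]
wedge_heel 0.7 [382.9 215.5] [516.5 178.5  10. ]
coolbox 0.79 [283.5 206.2] [ 472.6 -142.6    0. ]
wedge 0.79 [364.5 256.5] [691.4 121.2   0. ]
wedge 0.66 [357.2 217. ] [515.8  98.8   0. ]
wedge 0.62 [293.8 268.5] [749.5 -71.2   0. ]
wedge 0.55 [467.9 212.3] [473.2 450.5   0. ]
sanitiser 0.58 [466.6 218.1] [503.1 440.5  -0. ]
tuberack 0.63 [159.8 224.6] [ 588.5 -519.7    0. ]
jar 0.77 [474.7 245.8] [630.2 438.7  -0. ]
jar 0.53 [333.3 219.3] [531.4  24.3   0. ]
side (array([432.3, 646.5, 943.3]), array([ 0.2, -0.6, -0.8]))
press_spot
[... 424 characters left out ...]
-133.8    0. ]
wedge 0.97 [284.5 199.3] [750.  -73.6   0. ]
wedge 0.64 [341.  264.8] [522.6 113.3   0. ]
wedge 0.63 [287.4 253.9] [678.9 116.9   0. ]
wedge 0.36 [272.1 371.3] [615.6 429.9   0. ]
sanitiser 0.61 [331.2 396.2] [469.2 446.8   0. ]
tuberack 0.82 [358.2 118.8] [ 600.5 -524.6    0. ]
jar 0.62 [268.4 371.5] [623.9 432.5   0. ]
{'t': 1.0, 'joints': array([-1.2,  0.1,  1.4,  0. ,  1.6, -0. ]), 'qvel': array([-0., -0.,  0.,  0., -0., -0.]), 'tau': array([ -0. , -73.2, -63.3,  -0. ,   0. ,   0. ]), 'ee_pos': array([ 270.2, -618.6,  404.7]), 'tool_rot': array([ 2. ,  0.4, -2. ]), 'wrist_force': array([-0.2,  0.2,  0. ]), 'wrist_torque': array([ 0., -0.,  0.]), 'width': 85.30001558353136}
```

Run:
```python
import cv2
a=cv2.imread("pics/scene0.png")[150:310,200:420];cv2.imwrite("pics/scene0c.png",cv2.resize(a,None,fx=3.6,fy=3.6,interpolation=3))
a=cv2.imread("pics/side0.png")[130:310,240:460];cv2.imwrite("pics/side0c.png",cv2.resize(a,None,fx=3.3,fy=3.3,interpolation=3))
```

```text
(no output)
```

View pics/scene0.png

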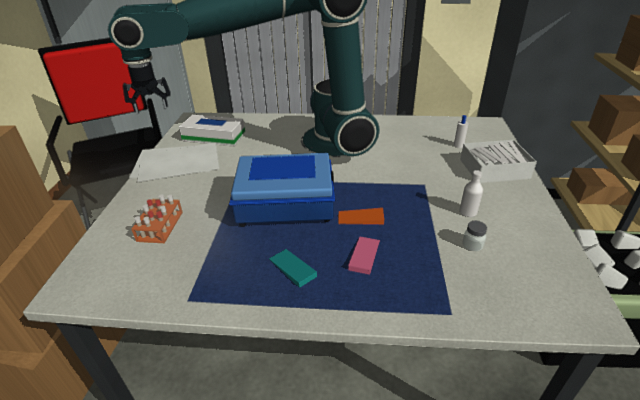

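View pics/scene0c.png

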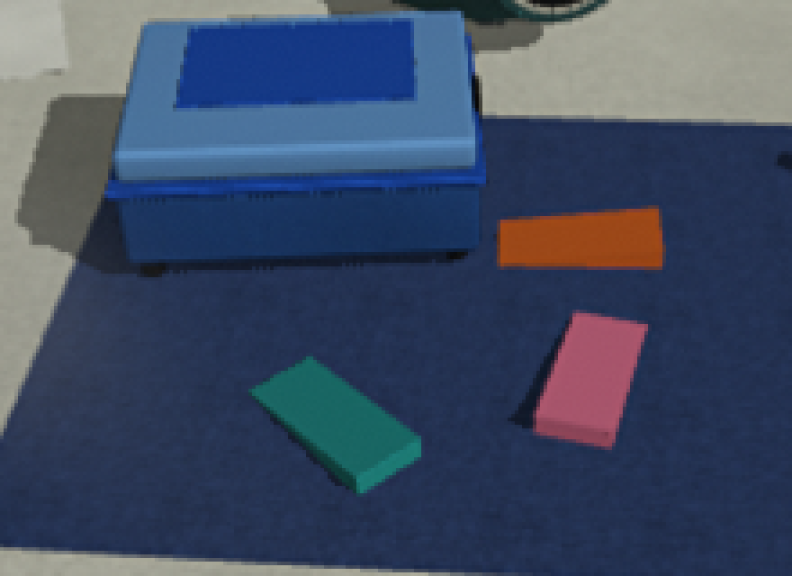

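View pics/side0c.png

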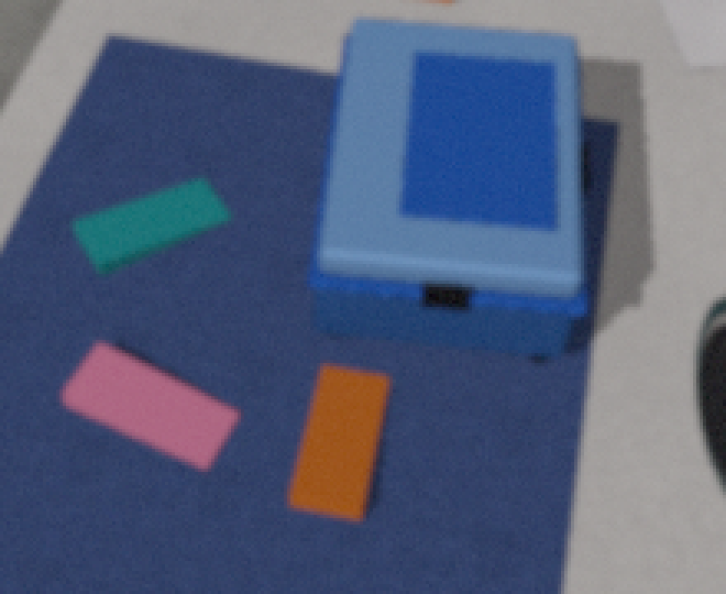

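Candidates are orange (360,217), green (294,268) and pink (364,256). The orange one fits: it is the only one in the described colour, and its tip points at the short foot. Next I fit its pose and the box's.

```bash
cat > fit.py <<'E'
from h import *
from scipy.optimize import minimize,least_squares
def hull(c,P):
    S=8
    m=np.zeros((400*1,640),np.uint8)
    q=cv2.convexHull(proj(c,P).astype(np.float32))
    M=np.zeros((1600,2560),np.uint8);cv2.fillConvexPoly(M,np.round(q*4*16+32).astype(np.int32),255,shift=4)
    return cv2.resize(M,(640,400),interpolation=cv2.INTER_AREA)/255.
def W(p,L):
    c,s=np.cos(p[2]),np.sin(p[2]);L=np.array(L,float)
    return np.c_[L[:,0]*c-L[:,1]*s+p[0],L[:,0]*s+L[:,1]*c+p[1],L[:,2]]
WL=[(70,y,z) for y in(-30,30) for z in(0,3)]+[(-70,y,z) for y in(-30,30) for z in(0,20)]
LL=[(107*a,147*b,140) for a,b in((1,-1),(1,1),(-1,1),(-1,-1))]
def orange(c):
    h=cv2.cvtColor(c["pixels"],cv2.COLOR_BGR2HSV).astype(int)
    m=(h[...,0]>5)&(h[...,0]<18)&(h[...,1]>150)&(h[...,2]>60)
    return m
def fitwedge(cams,p0):
    ms=[]
    for c in cams:
        m=orange(c);lim=hull(c,W(p0,np.array(WL)*[1.6,2.2,1.5]))>0;ms.append(m&lim)
    f=lambda p:sum(np.abs(hull(c,W([p[0],p[1],p[2]/50],WL))-m).sum() for c,m in zip(cams,ms))
    r=minimize(f,[p0[0],p0[1],p0[2]*50],method="Nelder-Mead",options=dict(initial_simplex=[[p0[0]+a,p0[1]+b,p0[2]*50+g] for a,b,g in((0,0,0),(12,0,0),(0,12,0),(0,0,8))]))
    return np.array([r.x[0],r.x[1],r.x[2]/50]),r.fun,[m.sum() for m in ms]
E
python3 - <<'E'
from fit import *
np.set_printoptions(precision=2,suppress=True)
A=env.camera("scene");B=env.camera("side")
so=np.array([(120,150),(475,142),(463,12),(148,22)])/3.6+[200,150]
si=np.array([(357,18),(320,252),(580,272),(577,37)])/3.3+[240,130]
# local order: (1,-1),(1,1),(-1,1),(-1,-1): scene near-left,near-right,far-right,far-left ; side far-left,near-left,near-right,far-right
f=lambda p:np.r_[(proj(A,W([p[0],p[1],p[2]/100],LL))-so).ravel(),(proj(B,W([p[0],p[1],p[2]/100],LL))-si).ravel()]
r=least_squares(f,[475,-138,0]);p=r.x.copy();p[2]/=100
print(p,r.fun.reshape(-1,2).round(1).tolist())
for c,q in((A,so),(B,si)): print([at(c,u,140)[:2].round(0).tolist() for u in q])
print("foot",W(p,[(90,130,0)]))
for cc in ([A,B],[A],[B]):
    w,e,n=fitwedge(cc,[520,108,-1.6]);print(w,e,n,W(w,[(70,0,0),(-70,0,10)]).tolist())
E
```

```text
[ 473.22 -133.08    0.11] [[-3.0, 0.5], [0.9, -1.1], [0.5, -2.2], [-1.4, -1.6], [-1.7, -1.1], [-1.6, 0.7], [0.9, 3.3], [0.6, -0.8]]
[[593.0, -259.0], [568.0, 23.0], [364.0, -0.0], [394.0, -284.0]]
[[590.0, -263.0], [559.0, 22.0], [354.0, -10.0], [385.0, -287.0]]
foot [[547.74   6.37   0.  ]]
[517.85 107.21  -1.53] 132.7372549019608 [np.int64(650), np.int64(897)] [[520.9026399845781, 37.27662936348072, 0.0], [514.7946615553589, 177.14332518313677, 10.0]]
[516.48 108.09  -1.52] 38.09411764705882 [np.int64(650)] [[520.119859256207, 38.18103867769916, 0.0], [512.8395290869784, 177.9916133586832, 10.0]]
[519.04 104.8   -1.53] 82.27843137254902 [np.int64(897)] [[522.0921318537781, 34.86441065931457, 0.0], [515.9904235968326, 174.73138015657338, 10.0]]
```

Run:
```python
from fit import *
np.set_printoptions(precision=2,suppress=True)
A=env.camera("scene");B=env.camera("side")
ms=[]
for c in(A,B):
    r=env.masks_of("coolbox",c)[0];print(r["p"],r["box"]);ms.append(np.array(r["region"]).astype(float))
def model(v):
    rz,bx,by=v[3],v[4],v[5]
    L=[(107*a,147*b,140) for a in(1,-1) for b in(1,-1)]+[(114*a,154*b,z) for a in(1,-1) for b in(1,-1) for z in(rz,)]+[(bx*a,by*b,25) for a in(1,-1) for b in(1,-1)]
    return lambda: W([v[0],v[1],v[2]/100],L)
f=lambda v:sum(np.abs(hull(c,model(v)())-m).sum() for c,m in zip((A,B),ms))
x0=np.array([474,-136,11,105,105,145.])
r=minimize(f,x0,method="Nelder-Mead",options=dict(initial_simplex=[x0]+[x0+d for d in np.diag([8,8,5,10,6,6.])],maxiter=600))
p=r.x;print(p,r.fun,[m.sum() for m in ms]);q=[p[0],p[1],p[2]/100]
print("foot",W(q,[(90,130,0)]))
for n,c,o,k,sz in(("scene",A,(200,150),3.6,(220,160)),("side",B,(240,130),3.3,(220,180))):
    im=cv2.resize(c["pixels"][o[1]:o[1]+sz[1],o[0]:o[0]+sz[0]],None,fx=k,fy=k,interpolation=3)
    def poly(P,col): cv2.polylines(im,[np.round((proj(c,P)-o+.5)*k).astype(int).reshape(-1,1,2)],True,col,1)
    poly(W(q,LL),(0,0,255));R=np.array(LL)*[114/107,154/147,0]
    poly(W(q,R+[0,0,p[3]]),(0,255,255));poly(W(q,[(90+11*np.cos(t),130+11*np.sin(t),0) for t in np.linspace(0,6,12)]),(255,255,255))
    poly(W([517.8,107.2,-1.53],[(70,-30,3),(70,30,3),(-70,30,20),(-70,-30,20)]),(255,255,255))
    cv2.imwrite(f"pics/{n}1.png",im)
```

```text
0.95 [281.0, 191.6, 110.7, 72.2]
0.61 [376.3, 189.1, 82.8, 103.2]
[ 472.72 -133.64   11.72  108.49  104.29  143.75] 468.25098039215686 [np.float64(6625.0), np.float64(7603.0)]
foot [[546.91   5.99   0.  ]]
```

View pics/scene1.png

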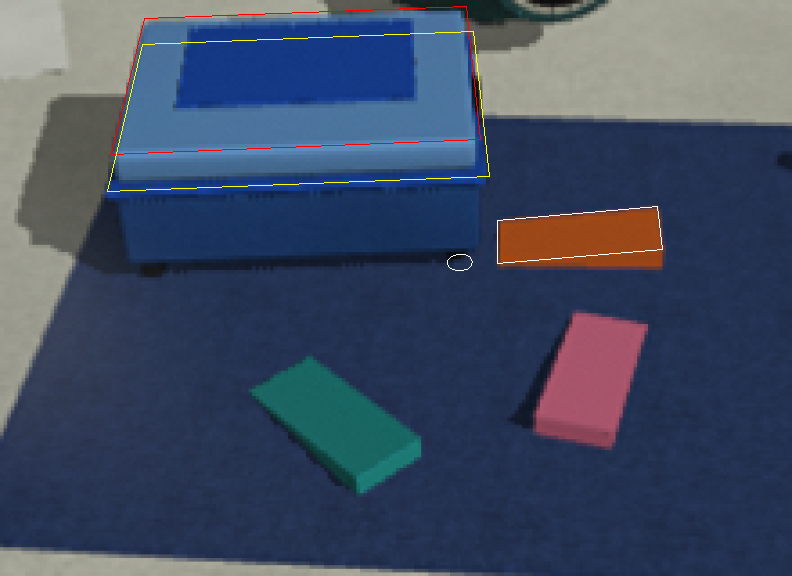

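View pics/side1.png

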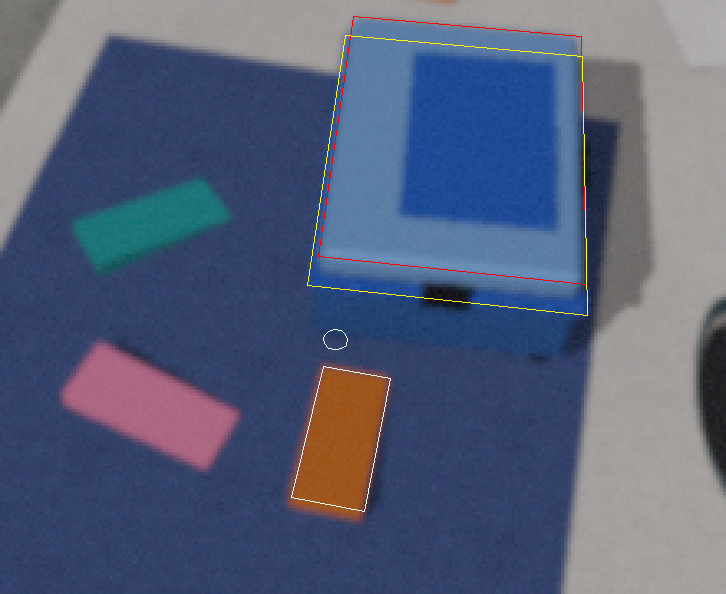

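Both overlays agree with the fits: the box is at about (472,-134) with yaw about 0.11, the short foot is near (546,4), and the wedge tip is near (521,37). The wedge centreline passes about 23 mm beside the foot, so it needs steering. I press the lid first.

```bash
cat >> h.py <<'E'
def TR():
    s=env.state();R=cv2.Rodrigues(np.array(s["tool_rot"],float))[0];return s,R,np.array(s["ee_pos"],float)
def rel(dw,R): return R.T@np.array(dw,float)
E
python3 - <<'E'
from h import *
np.set_printoptions(precision=4,suppress=True)
s,R,p=TR();print(R,p)
print("to above press, tip z 170:",rel([545-p[0],3-p[1],170+173-p[2]],R))
E
```

```text
[[-0.      0.4002 -0.9164]
 [ 0.     -0.9164 -0.4002]
 [-1.     -0.     -0.    ]] [ 270.1483 -618.5844  404.7125]
to above press, tip z 170: [  61.7292 -459.635  -500.6439]
```

Call:
drive_tool --pt "0 -0.0328 -0.0357 0 0 0 1" --pt "0 -0.0328 -0.0357 0 0 0 1" --pt "0 -0.0328 -0.0357 0 0 0 1" --pt "0 -0.0328 -0.0357 0 0 0 1" --pt "0 -0.0328 -0.0357 0 0 0 1"

```text
t: 1.8
ee_pos: [368.4, -395.0, 404.8]
tool_rot: [1.995, 0.416, -1.994]
wrist_force: [1.2, -0.1, 0.4]
width: 12.2
```

Call:
drive_tool --pt "0 -0.0328 -0.0357 0 0 0 1" --pt "0 -0.0328 -0.0357 0 0 0 1" --pt "0 -0.0328 -0.0357 0 0 0 1" --pt "0 -0.0328 -0.0357 0 0 0 1" --pt "0 -0.0328 -0.0357 0 0 0 1"

```text
t: 2.3
ee_pos: [466.2, -173.1, 405.0]
tool_rot: [1.995, 0.416, -1.994]
wrist_force: [1.8, 0.0, 0.3]
width: -0.1
```

Call:
drive_tool --pt "0 -0.0328 -0.0357 0 0 0 1" --pt "0 -0.0328 -0.0357 0 0 0 1" --pt "0 -0.0328 -0.0357 0 0 0 1" --pt "0 -0.0328 -0.0357 0 0 0 1" --pt "0.02 0 0 -8.5 0 0 1"

```text
t: 2.8
ee_pos: [545.8, 6.6, 386.6]
tool_rot: [1.908, 0.548, -1.9]
wrist_force: [0.4, -0.4, 0.3]
width: 0.3
```

Call:
drive_tool --pt "0.02 0 0 -8.5 0 0 1" --pt "0.01 0 0 -8.5 0 0 1" --pt "0 0 0 -8.5 0 0 1" --pt "0 0 0 -8.5 0 0 1" --pt "0 0 0 -8.5 0 0 1"

```text
t: 3.3
ee_pos: [544.4, 2.3, 354.7]
tool_rot: [1.4, 1.073, -1.4]
wrist_force: [-0.4, -1.1, -0.2]
width: -0.2
```

Call:
drive_tool --pt "0 0 0 -8.5 0 0 1" --pt "0 0 0 0 0 0 1"

```text
t: 3.5
ee_pos: [544.4, 2.3, 354.8]
tool_rot: [1.295, 1.151, -1.295]
wrist_force: [0.5, -0.0, -0.7]
width: -0.1
```

Run:
```python
from h import *
np.set_printoptions(precision=4,suppress=True)
s,R,p=TR();print(R,p,s["wrist_force"],s["width"],s["t"],s["joints"])
print("to press, tip z 145:",rel([545-p[0],3-p[1],145+173-p[2]],R))
c=env.camera("wrist");cv2.imwrite("pics/w1.png",c["pixels"]);print(np.array(c["tool_from_camera"]))
```

```text
[[ 0.0002  0.9931 -0.1175]
 [-0.     -0.1175 -0.9931]
 [-1.      0.0002 -0.    ]] [544.3662   2.2964 354.7882] [ 0.4914 -0.0337 -0.6548] -0.13118419894075586 3.5 [-0.0426 -0.1531  1.7877  0.      1.5067  0.0751]
to press, tip z 145: [36.7883  0.5407 -0.7726]
[[  0.0004  -0.2943   0.9557  30.8908]
 [  1.       0.0001  -0.0004  -0.6426]
 [  0.       0.9557   0.2943 -75.5599]
 [  0.       0.       0.       1.    ]]
```

View pics/w1.png

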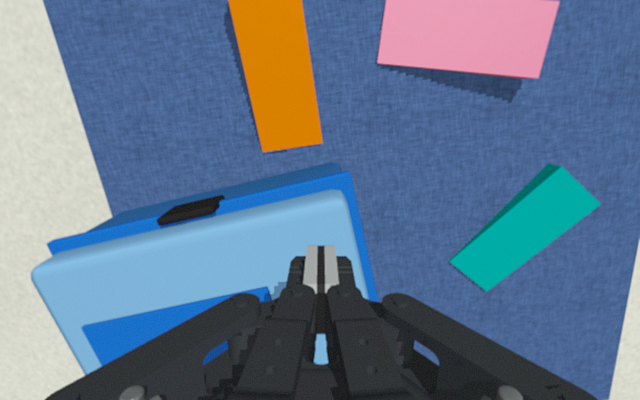

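The wrist view shows the closed fingers over the lid's far-left corner (rounded lid corner near (345,192)). The orange wedge's tip corners are at (262,152) and (322,143). I use these to refine the geometry.

```bash
cat >> h.py <<'E'
def wat(c,uv,z,R,p):
    n=cv2.undistortPoints(np.array([[uv]],float),np.array(c["intrinsics"],float),np.array(c["dist_coeffs"],float))[0,0]
    T=np.array(c["tool_from_camera"]);o=R@T[:3,3]+p;v=R@T[:3,:3]@np.array([n[0],n[1],1]);return o+v*(z-o[2])/v[2]
E
python3 - <<'E'
from h import *
np.set_printoptions(precision=1,suppress=True)
s,R,p=TR();c=env.camera("wrist")
for n,uv,z in(("tipL",(262,152),3),("tipR",(322,143),3),("heelside",(229,0),18),("hs2",(302,0),18),("rimcorner",(350,172),108),("rimleft",(50,243),108),("lidleft",(38,265),140),("lidcorner",(345,194),140)):
    print(n,wat(c,uv,z,R,p))
for name,z in(("press_spot",140),("foot_mark",0),("wedge_tip",0)):
    for r in env.place_of(name,c)[:3]: print(name,r["p"],np.array(r["uv"]),wat(c,r["uv"],z,R,p))
E
```

```text
tipL [489.6  37.1   3. ]
tipR [549.6  38.5   3. ]
heelside [487.6 166.6  18. ]
hs2 [547.7 159.1  18. ]
rimcorner [567.2  29.5 108. ]
rimleft [345.7   4.2 108. ]
lidleft [363.3   1.3 140. ]
lidcorner [560.9  23.8 140. ]
wedge_tip 0.73 [470.2 273.3] [ 696.9 -126.2    0. ]
wedge_tip 0.68 [292.8 147.2] [520.3  37.6   0. ]
wedge_tip 0.64 [378.8  25.4] [612.8 135.6   0. ]
```

Call:
drive_tool --pt "0.02 0 0 0 0 0 1" --pt "0.012 0 0 0 0 0 1" --pt "0.002 0 0 0 0 0 1" --pt "0 0 0 0 0 0 1"

```text
t: 4.15
ee_pos: [544.4, 2.3, 320.5]
tool_rot: [1.298, 1.15, -1.298]
wrist_force: [0.8, 0.4, -0.4]
width: -0.0
```

Call:
drive_tool --pt "0.005 0 0 0 0 0 1" --pt "0.002 0 0 0 0 0 1" --pt "0.002 0 0 0 0 0 1" --pt "0 0 0 0 0 0 1"

```text
t: 4.55
ee_pos: [544.5, 2.3, 311.9]
tool_rot: [1.298, 1.149, -1.297]
wrist_force: [-0.4, -0.3, 2.3]
width: 0.1
```

Call:
drive_tool --pt "0.001 0 0 0 0 0 1" --pt "0.001 0 0 0 0 0 1" --pt "0.001 0 0 0 0 0 1" --pt "0 0 0 0 0 0 1"

```text
t: 4.95
ee_pos: [544.4, 2.3, 308.6]
tool_rot: [1.297, 1.15, -1.297]
wrist_force: [2.1, 0.8, 4.3]
width: 0.5
```

Call:
drive_tool --pt "0.001 0 0 0 0 0 1" --pt "0.001 0 0 0 0 0 1" --pt "0 0 0 0 0 0 1"

```text
t: 5.25
ee_pos: [544.5, 2.4, 307.3]
tool_rot: [1.298, 1.149, -1.297]
wrist_force: [0.6, 3.1, 9.2]
width: 0.3
```

Call:
drive_tool --pt "0.001 0 0 0 0 0 1" --pt "0 0 0 0 0 0 1" --pt "0 0 0 0 0 0 1"

```text
t: 5.55
ee_pos: [544.6, 2.4, 307.1]
tool_rot: [1.299, 1.149, -1.296]
wrist_force: [-1.1, 3.4, 15.6]
width: -0.1
```

Run:
```python
from h import *
a0=cv2.imread("pics/scene0.png");c=env.camera("scene");cv2.imwrite("pics/scene2.png",c["pixels"])
a=np.vstack([x[150:235,220:345] for x in(a0,c["pixels"])]);cv2.imwrite("pics/cmp.png",cv2.resize(a,None,fx=3.5,fy=3.5,interpolation=3))
```

```text
(no output)
```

View pics/cmp.png

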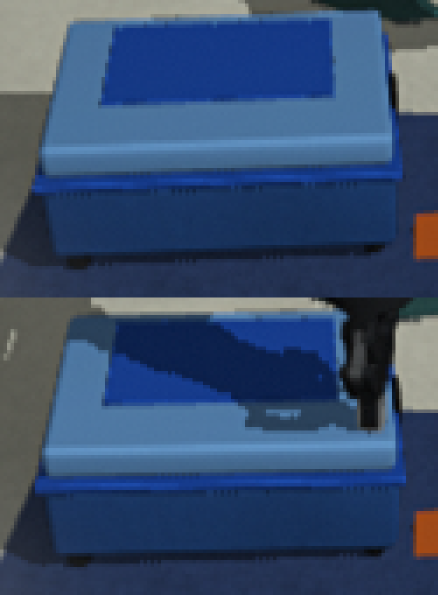

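The box tips: its right-hand rim drops about 3 px while the left stays, and the stop comes at about 6 mm of drop, so the gap is about 6 mm. Now I back off and go to the wedge's left side.

Call:
drive_tool --pt "-0.005 0 0 0 0 0 1" --pt "-0.03 0 0 0 0 0 1" --pt "0 -0.032 -0.031 0 0 0 1" --pt "0 -0.032 -0.031 0 0 0 1" --pt "0 -0.032 -0.03 0 0 0 1"

```text
t: 6.1
ee_pos: [458.9, 105.8, 340.1]
tool_rot: [1.297, 1.15, -1.299]
wrist_force: [0.4, 0.2, 0.8]
width: -0.2
```

Call:
drive_tool --pt "0.04 0 0 0 0 0 1" --pt "0.04 0 0 0 0 0 1" --pt "0.04 0 0 0 0 0 1" --pt "0.025 0 0 0 0 0 1" --pt "0 0 0 0 0 0 1"

```text
t: 6.6
ee_pos: [458.8, 104.9, 191.9]
tool_rot: [1.293, 1.153, -1.303]
wrist_force: [-0.6, 1.2, 0.7]
width: 0.1
```

Run:
```python
from fit import *
np.set_printoptions(precision=4,suppress=True)
s,R,p=TR();print(p+173*R[:,0],s["wrist_force"],s["t"])
c=env.camera("wrist");cv2.imwrite("pics/w3.png",c["pixels"])
```

```text
[457.6349 104.6417  18.9206] [-0.5553  1.2402  0.6524] 6.6
```

View pics/w3.png

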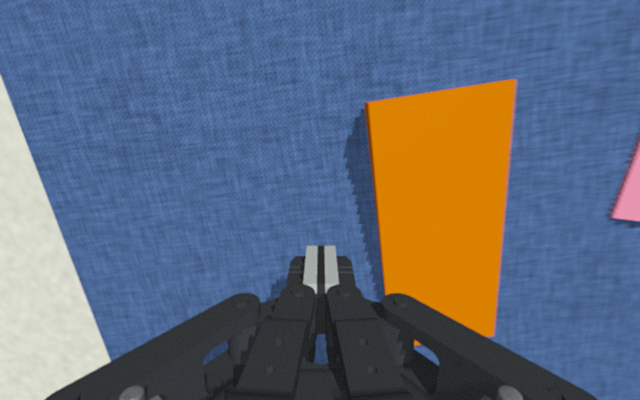

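Call:
drive_tool --pt "0.007 0 0 0 0 0 1" --pt "0.006 0.005 0 0 0 0 1" --pt "0 0.003 0 0 0 0 1" --pt "0 0.003 0 0 0 0 1" --pt "0 0 0 0 0 0 1"

```text
t: 7.15
ee_pos: [471.6, 103.8, 183.2]
tool_rot: [1.298, 1.149, -1.297]
wrist_force: [0.5, 1.3, 1.3]
width: -0.0
```

Call:
drive_tool --pt "0 0.003 0 0 0 0 1" --pt "0 0.003 0 0 0 0 1" --pt "0 0.003 0 0 0 0 1" --pt "0 0.003 0 0 0 0 1" --pt "0 0.003 0 0 0 0 1"

```text
t: 7.65
ee_pos: [486.2, 102.0, 182.7]
tool_rot: [1.297, 1.15, -1.298]
wrist_force: [-0.6, -0.7, 1.4]
width: 0.1
```

Run:
```python
from fit import *
np.set_printoptions(precision=4,suppress=True)
s,R,p=TR();print(p+173*R[:,0],s["wrist_force"],s["t"])
c=env.camera("wrist");cv2.imwrite("pics/w4.png",c["pixels"])
```

```text
[486.1555 102.0125   9.7039] [-0.6058 -0.7015  1.4347] 7.65
```

View pics/w4.png

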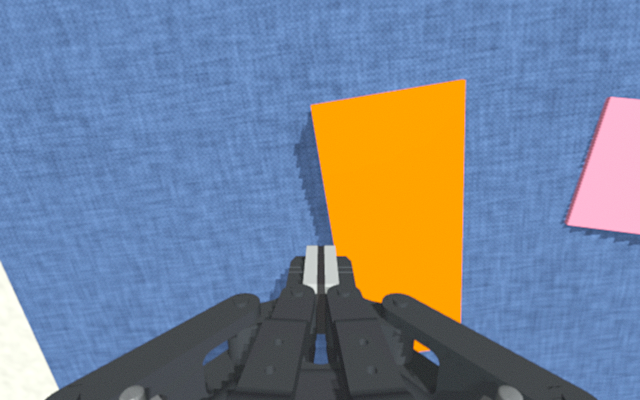

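Run:
```python
from h import *
np.set_printoptions(precision=1,suppress=True)
s,R,p=TR();c=env.camera("wrist")
for uv,z in(((311,104),20),((465,80),20),((335,243),9),((461,320),5),((306,246),10),((336,246),10)): print(wat(c,uv,z,R,p))
```

```text
[491.1 176.6  20. ]
[550.6 178.2  20. ]
[494.  111.8   9. ]
[556.   57.3   5. ]
[480.1 112.4  10. ]
[494.3 110.6  10. ]
```

Call:
drive_tool --pt "0.004 0 0 0 0 0 1" --pt "0 0 0 0 0 0 1"

```text
t: 7.95
ee_pos: [486.0, 102.0, 178.5]
tool_rot: [1.298, 1.15, -1.297]
wrist_force: [1.0, 0.0, 1.7]
width: 0.1
```

Call:
drive_tool --pt "0 0.003 0 0 0 0 1" --pt "0 0.003 0 0 0 0 1" --pt "0 0.003 0 0 0 0 1" --pt "0 0.003 0 0 0 0 1" --pt "0 0 0 0 0 0 1"

```text
t: 8.45
ee_pos: [498.2, 100.5, 178.7]
tool_rot: [1.298, 1.15, -1.298]
wrist_force: [-0.3, -0.3, -0.1]
width: -0.1
```

Run:
```python
from h import *
s,R,p=TR();print((p+173*R[:,0]).round(1),s["wrist_force"].round(1),s["t"])
c=env.camera("wrist");cv2.imwrite("pics/w5.png",c["pixels"])
```

```text
[498.2 100.5   5.7] [-0.3 -0.3 -0.1] 8.45
```

View pics/w5.png

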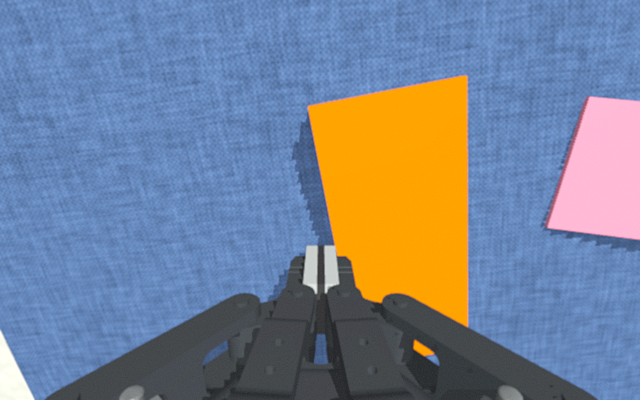

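Call:
drive_tool --pt "0 0.003 0 0 0 0 1" --pt "0 0.002 0 0 0 0 1" --pt "0 -0.006 0 0 0 0 1" --pt "-0.01 -0.02 0 0 0 0 1" --pt "-0.04 0 0 0 0 0 1"

```text
t: 9.0
ee_pos: [474.4, 103.1, 225.3]
tool_rot: [1.293, 1.154, -1.304]
wrist_force: [1.5, -0.2, -0.6]
width: -0.1
```

Run:
```python
from fit import *
np.set_printoptions(precision=3,suppress=True)
s,R,p=TR();print((p+173*R[:,0]).round(1),s["wrist_force"].round(1),s["t"])
A=env.camera("scene");B=env.camera("side");c=env.camera("wrist")
for x,n in((A,"A"),(B,"B"),(c,"w")):cv2.imwrite(f"pics/{n}6.png",x["pixels"])
for cc in([A],[B],[A,B]):
    w,e,n=fitwedge(cc,[538,104,-1.5]);print(w,e,n,W(w,[(70,0,0),(-70,0,10)])[:,:2].tolist())
```

```text
[473.1 102.9  52.3] [ 1.5 -0.2 -0.6] 9.0
[540.382 106.102  -1.513] 33.04705882352941 [np.int64(683)] [[544.4534334244951, 36.22094110395324], [536.3112886761227, 175.98397440996212]]
[542.357 102.871  -1.488] 85.41176470588235 [np.int64(881)] [[548.1783959827053, 33.11328407875364], [536.5354981125788, 172.62831168935122]]
[541.326 105.513  -1.493] 132.91372549019607 [np.int64(683), np.int64(881)] [[546.7443512994843, 35.72275814785792], [535.9073541832926, 175.3026975858146]]
```

View pics/w6.png

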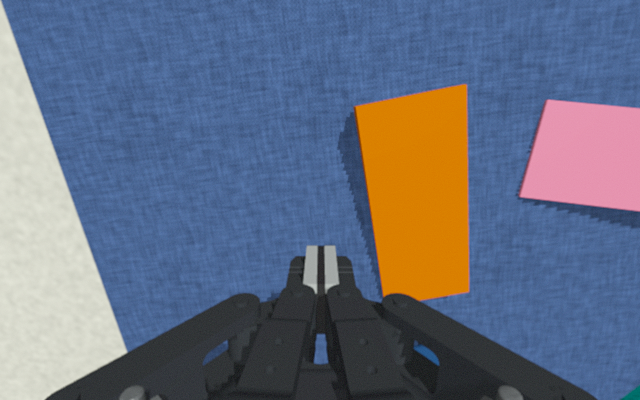

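Call:
drive_tool --pt "0 0 -0.045 -5.5 0 0 0.3" --pt "0 0 -0.045 -5.5 0 0 0.3" --pt "0 0.04 0 0 0 0 0.3" --pt "0 0 0 0 0 0 0.3"

```text
t: 9.55
ee_pos: [525.4, 197.1, 227.5]
tool_rot: [1.154, 1.243, -1.155]
wrist_force: [-0.3, -0.8, -0.2]
width: 30.1
```

Run:
```python
from fit import *
np.set_printoptions(precision=4,suppress=True)
s,R,p=TR();t=p+173*R[:,0];print(t.round(1),s["width"],s["wrist_force"].round(1),s["t"]);print(R)
print(rel(np.array([534.5,205,8])-t,R))
```

```text
[525.3 197.   54.5] 30.135425735596385 [-0.3 -0.8 -0.2] 9.55
[[-0.0005  0.9973  0.0734]
 [-0.0004  0.0734 -0.9973]
 [-1.     -0.0005  0.0003]]
[46.4865  9.7874 -7.3169]
```

Call:
drive_tool --pt "0 0.005 -0.004 0 0 0 0.3" --pt "0.02 0.005 -0.004 0 0 0 0.3" --pt "0.02 0 0 0 0 0 0.3" --pt "0.009 0 0 0 0 0 0.3" --pt "0 0 0 0 0 0 0.3"

```text
t: 10.05
ee_pos: [532.2, 203.9, 178.4]
tool_rot: [1.155, 1.243, -1.159]
wrist_force: [-0.5, -0.4, 0.7]
width: 29.8
```

Call:
drive_tool --pt "0 0 0.004 0 0 0 0.3" --pt "0 0 0.004 0 0 0 0.3" --pt "0 0 0.004 0 0 0 0.3" --pt "0 0 0.004 0 0 0 0.3" --pt "0 0 0.004 0 0 0 0.3"

```text
t: 10.55
ee_pos: [534.3, 184.0, 180.1]
tool_rot: [1.157, 1.242, -1.156]
wrist_force: [-0.5, 1.9, 1.4]
width: 29.9
```

Run:
```python
from fit import *
np.set_printoptions(precision=4,suppress=True)
s,R,p=TR();t=p+173*R[:,0];print(t.round(1),s["width"],s["wrist_force"].round(1),s["t"])
c=env.camera("wrist");cv2.imwrite("pics/w7.png",c["pixels"])
B=env.camera("side");w,e,n=fitwedge([B],[541,103,-1.5]);print(w,e,n,W(w,[(70,0,0),(-70,0,10)])[:,:2].tolist())
```

```text
[534.4 184.    7.1] 29.873188555206735 [-0.5  1.9  1.4] 10.55
[555.1511 101.3299  -1.3784] 887.5490196078431 [np.int64(66)] [[568.5378761591955, 32.621893778303956], [541.7642561312609, 170.03795277651486]]
```

View pics/w7.png

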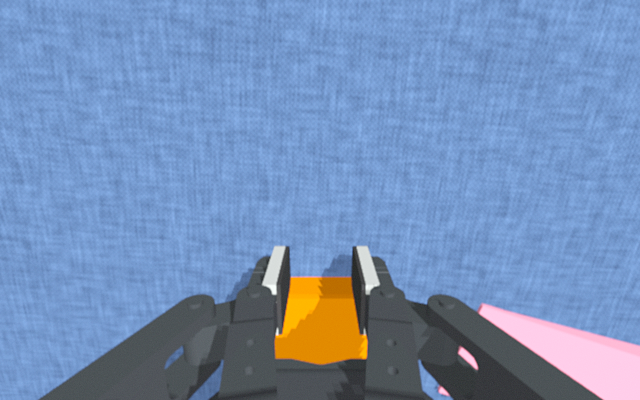

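Call:
drive_tool --pt "0 0 0.005 0 0 0 0.3" --pt "0 0 0.005 0 0 0 0.3" --pt "0 0 0.005 0 0 0 0.3" --pt "0 0 0.005 0 0 0 0.3" --pt "0 0 0.005 0 0 0 0.3"

```text
t: 11.15
ee_pos: [536.1, 159.0, 179.7]
tool_rot: [1.157, 1.242, -1.156]
wrist_force: [-0.5, 1.3, 1.6]
width: 30.0
```

Call:
drive_tool --pt "0 0 0.004 0 0 0 0.3" --pt "0 0 0.004 0 0 0 0.3" --pt "0 0 0.004 0 0 0 0.3" --pt "0 0 0 0 0 0 0.3"

```text
t: 11.55
ee_pos: [536.9, 147.0, 179.6]
tool_rot: [1.156, 1.242, -1.157]
wrist_force: [-0.1, -0.7, -1.3]
width: 29.8
```

Run:
```python
from fit import *
s,R,p=TR();t=p+173*R[:,0];print(t.round(1),s["wrist_force"].round(1),s["t"])
c=env.camera("scene");cv2.imwrite("pics/s8.png",cv2.resize(c["pixels"][140:290,220:420],None,fx=4,fy=4,interpolation=3))
w,e,n=fitwedge([c],[545,70,-1.5]);print(w,e,n,W(w,[(70,0,0),(-70,0,10)])[:,:2].tolist())
```

```text
[536.9 146.9   6.6] [-0.1 -0.7 -1.3] 11.55
[542.65353018  67.68617588  -1.51462365] 70.91372549019607 [np.int64(636)] [[546.5835500820356, -2.203415211152304], [538.7235102771251, 137.5757669808509]]
```

View pics/s8.png

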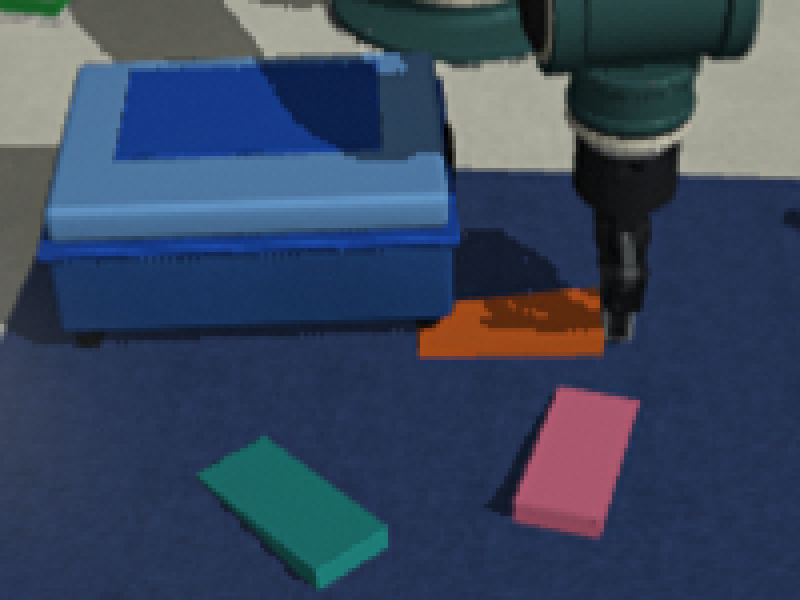

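The wedge tip (crop (420,345)) is now just under the short foot (crop (427,322)). From here I push in small steps and watch the force.

Call:
drive_tool --pt "0 0 0.003 0 0 0 0.3" --pt "0 0 0.003 0 0 0 0.3" --pt "0 0 0.003 0 0 0 0.3" --pt "0 0 0 0 0 0 0.3"

```text
t: 12.0
ee_pos: [537.6, 138.1, 179.7]
tool_rot: [1.156, 1.242, -1.157]
wrist_force: [0.9, 0.7, -0.3]
width: 29.7
```

Call:
drive_tool --pt "0 0 0.002 0 0 0 0.3" --pt "0 0 0.002 0 0 0 0.3" --pt "0 0 0.002 0 0 0 0.3" --pt "0 0 0 0 0 0 0.3"

```text
t: 12.4
ee_pos: [538.0, 132.4, 179.7]
tool_rot: [1.157, 1.242, -1.156]
wrist_force: [-0.4, 0.7, -0.3]
width: 29.9
```

Call:
drive_tool --pt "0 0 0.002 0 0 0 0.3" --pt "0 0 0.002 0 0 0 0.3" --pt "0 0 0 0 0 0 0.3"

```text
t: 12.7
ee_pos: [538.2, 128.6, 179.7]
tool_rot: [1.157, 1.243, -1.156]
wrist_force: [0.8, 3.7, -1.3]
width: 29.9
```

Call:
drive_tool --pt "0 0 0.001 0 0 0 0.3" --pt "0 0 0 0 0 0 0.3" --pt "0 0 0 0 0 0 0.3"

```text
t: 13.0
ee_pos: [538.3, 127.8, 179.7]
tool_rot: [1.157, 1.243, -1.156]
wrist_force: [0.4, 6.8, -1.3]
width: 29.5
```

Call:
drive_tool --pt "0 0 0.001 0 0 0 0.3" --pt "0 0 0 0 0 0 0.3" --pt "0 0 0 0 0 0 0.3"

```text
t: 13.3
ee_pos: [538.4, 126.9, 179.7]
tool_rot: [1.157, 1.243, -1.156]
wrist_force: [-0.6, 9.0, -0.4]
width: 29.9
```

Call:
drive_tool --pt "0 0 0.001 0 0 0 0.3" --pt "0 0 0 0 0 0 0.3" --pt "0 0 0 0 0 0 0.3"

```text
t: 13.6
ee_pos: [538.4, 125.9, 179.7]
tool_rot: [1.157, 1.243, -1.156]
wrist_force: [-1.6, 8.1, -0.2]
width: 29.8
```

Run:
```python
from fit import *
s,R,p=TR();t=p+173*R[:,0];print(t.round(1),s["wrist_force"].round(1),s["t"])
a0=cv2.imread("pics/scene0.png")
c=env.camera("scene");cv2.imwrite("pics/s9.png",cv2.resize(np.vstack([x[150:245,220:395] for x in(a0,c["pixels"])]),None,fx=3.1,fy=3.1,interpolation=3))
w,e,n=fitwedge([c],[545,50,-1.5]);print(w,e,n,W(w,[(70,0,0),(-70,0,10)])[:,:2].tolist())
```

```text
[538.4 126.1   6.7] [-1.6  8.1 -0.2] 13.6
[544.13804502  46.63894835  -1.52798769] 107.12549019607843 [np.int64(603)] [[547.1337345679229, -23.29692116468702], [541.1423554739832, 116.57481785557646]]
```

View pics/s9.png

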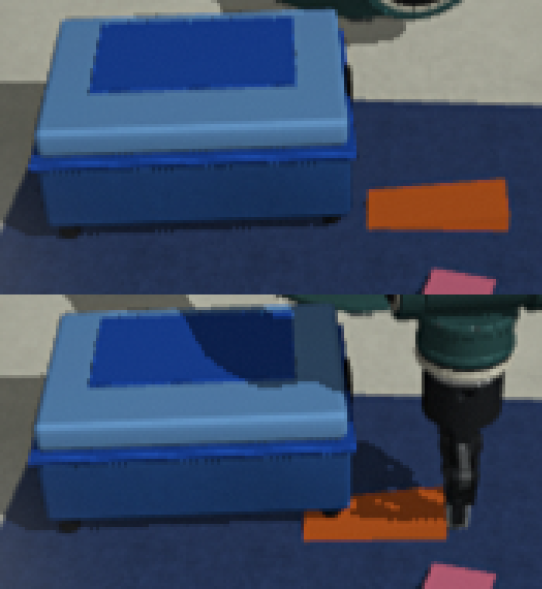

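The push levels off at 8–9 N after a sharp rise, so the wedge is bearing, with its tip about 26 mm past the foot centre. I withdraw and press again.

Call:
drive_tool --pt "0 0 -0.01 0 0 0 0.3" --pt "0 0 -0.015 0 0 0 0.3" --pt "-0.045 0 0 0 0 0 1" --pt "-0.045 0 0 0 0 0 1" --pt "-0.045 0 0 0 0 0 1"

```text
t: 14.15
ee_pos: [536.3, 151.4, 316.3]
tool_rot: [1.156, 1.242, -1.156]
wrist_force: [0.2, -0.8, 0.5]
width: -0.1
```

Call:
drive_tool --pt "-0.035 0 0 0 0 0 1" --pt "0 0 0.048 0 0 0 1" --pt "0 0 0.048 0 0 0 1" --pt "0 0 0.048 0 0 0 1" --pt "0 0 0 0 0 0 1"

```text
t: 14.65
ee_pos: [547.2, 3.5, 349.8]
tool_rot: [1.158, 1.239, -1.16]
wrist_force: [0.9, 0.2, -0.6]
width: 0.0
```

Run:
```python
from fit import *
s,R,p=TR();t=p+173*R[:,0];print(t.round(1),s["wrist_force"].round(1),s["t"],s["width"])
print(rel(np.array([545.5,3,143])-t,R).round(1))
c=env.camera("wrist");cv2.imwrite("pics/w10.png",c["pixels"])
```

```text
[547.2   3.3 176.8] [ 0.9  0.2 -0.6] 14.65 0.03732223377845019
[33.8 -1.7  0.1]
```

View pics/w10.png

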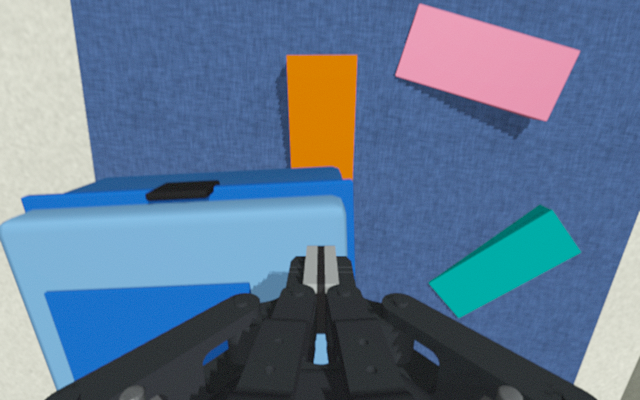

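Call:
drive_tool --pt "0.02 -0.002 0 0 0 0 1" --pt "0.011 0 0 0 0 0 1" --pt "0.002 0 0 0 0 0 1" --pt "0.001 0 0 0 0 0 1" --pt "0 0 0 0 0 0 1"

```text
t: 15.2
ee_pos: [545.1, 7.2, 316.2]
tool_rot: [1.156, 1.242, -1.156]
wrist_force: [1.1, 0.2, 0.1]
width: 0.1
```

Call:
drive_tool --pt "0.001 0 0 0 0 0 1" --pt "0.001 0 0 0 0 0 1" --pt "0 0 0 0 0 0 1" --pt "0 0 0 0 0 0 1"

```text
t: 15.6
ee_pos: [545.0, 6.7, 313.8]
tool_rot: [1.156, 1.242, -1.156]
wrist_force: [0.3, 0.0, 0.2]
width: -0.3
```

Call:
drive_tool --pt "0.0005 0 0.005 0 0 0 1" --pt "0.001 0 0 0 0 0 1" --pt "0 0 0 0 0 0 1"

```text
t: 15.9
ee_pos: [545.4, 1.3, 313.1]
tool_rot: [1.157, 1.241, -1.156]
wrist_force: [-3.3, -1.0, 8.9]
width: 0.3
```

Call:
drive_tool --pt "0.001 0 0 0 0 0 1" --pt "0 0 0 0 0 0 1" --pt "0 0 0 0 0 0 1"

```text
t: 16.2
ee_pos: [545.5, 1.3, 313.0]
tool_rot: [1.157, 1.24, -1.155]
wrist_force: [-5.4, -0.4, 15.7]
width: 0.1
```

Call:
drive_tool --pt "-0.0006 0 0 0 0 0 1" --pt "0 0 0 0 0 0 1" --pt "0 0 0 0 0 0 1" --pt "0 0 0 0 0 0 1" --pt "0 0 0 0 0 0 1"

```text
t: 16.7
ee_pos: [545.4, 1.3, 313.1]
tool_rot: [1.157, 1.241, -1.156]
wrist_force: [-3.8, -0.7, 11.8]
width: 0.2
```

Call:
drive_tool --pt "0 0 0 0 0 0 1" --pt "0 0 0 0 0 0 1" --pt "0 0 0 0 0 0 1" --pt "0 0 0 0 0 0 1" --pt "0 0 0 0 0 0 1"

```text
t: 17.2
ee_pos: [545.4, 1.3, 313.1]
tool_rot: [1.157, 1.241, -1.156]
wrist_force: [-4.5, -1.4, 11.8]
width: -0.0
```

Call:
drive_tool --pt "-0.003 0 0 0 0 0 1" --pt "-0.03 0 0 0 0 0 1" --pt "-0.04 0 0 0 0 0 1" --pt "-0.04 0 -0.03 0 0 0 1" --pt "-0.02 0 -0.045 0 0 0 1"

```text
t: 17.7
ee_pos: [539.9, 75.8, 448.6]
tool_rot: [1.16, 1.238, -1.156]
wrist_force: [0.3, 0.4, -0.3]
width: 0.0
```

Run:
```python
from fit import *
a0=cv2.imread("pics/scene0.png")
s=env.state();print(s["t"],s["wrist_force"])
c=env.camera("scene");B=env.camera("side");cv2.imwrite("pics/s11.png",cv2.resize(np.vstack([x[150:245,220:395] for x in(a0,c["pixels"])]),None,fx=3.1,fy=3.1,interpolation=3))
cv2.imwrite("pics/B11.png",B["pixels"])
for cc in([c],[B]):
    w,e,n=fitwedge(cc,[545,50,-1.5]);print(w,e,n,W(w,[(70,0,0)])[:,:2].tolist())
```

```text
17.7 [ 0.25512154  0.40097948 -0.27369106]
[543.72534411  46.17715463  -1.51681563] 99.33725490196078 [np.int64(605)] [[547.502158103688, -23.720883080587797]]
[546.63377735  42.72771023  -1.47951939] 214.14509803921567 [np.int64(661)] [[553.0142941182226, -26.980890423647175]]
```

View pics/s11.png

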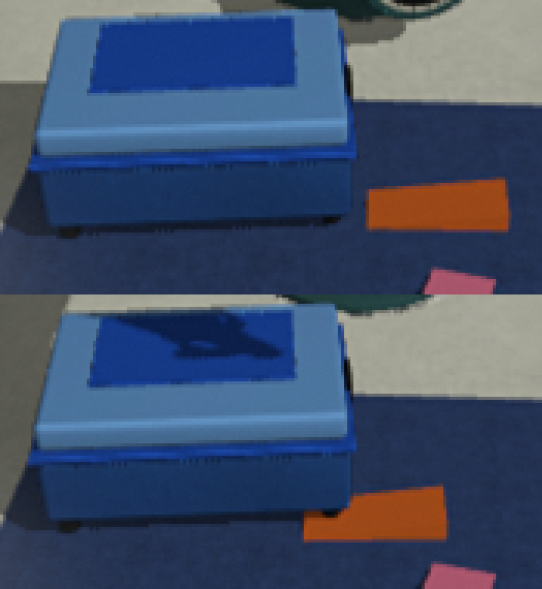

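View pics/B11.png

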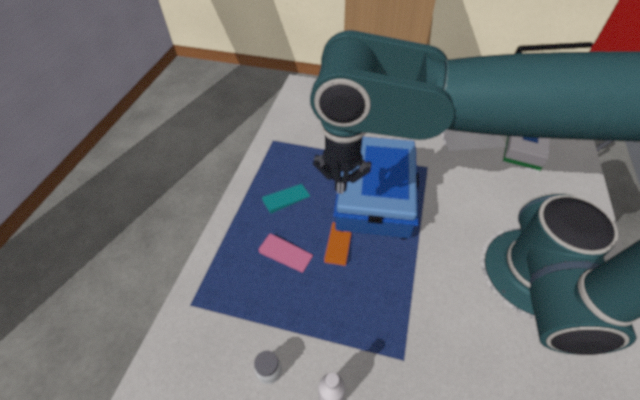

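Run:
```python
from h import *
a=cv2.cvtColor(cv2.imread("pics/scene0.png"),cv2.COLOR_BGR2GRAY).astype(np.float32)
c=env.camera("scene");b=cv2.cvtColor(c["pixels"],cv2.COLOR_BGR2GRAY).astype(np.float32)
w=lambda i,x0,x1,y0,y1:i[y0:y1,x0:x1]
for n,q in(("left rim",(226,262,186,208)),("mid",(260,300,182,208)),("right rim",(300,340,182,206)),("ref teal",(262,325,240,295)),("jar",(455,500,210,260))):
    t=w(a,*q);x0,x1,y0,y1=q
    cr=cv2.warpAffine
    best=min((float(np.abs(cv2.warpAffine(b,np.float32([[1,0,-dx],[0,1,-dy]]),(640,400))[y0:y1,x0:x1]-t).mean()),dx,dy) for dx in np.arange(-3,3.1,.25) for dy in np.arange(-3,3.1,.25))
    print(n,best)
```

```text
left rim (2.0261995792388916, np.float64(-0.25), np.float64(-0.25))
mid (1.737620234489441, np.float64(-2.5), np.float64(-0.25))
right rim (2.3324217796325684, np.float64(-0.25), np.float64(-0.25))
ref teal (0.8066378235816956, np.float64(0.0), np.float64(0.0))
jar (0.851111114025116, np.float64(0.0), np.float64(0.0))
```

```bash
python3 -c "
from workcell import env
print(env.job_done())"
```

```text
the job is handed in; nothing more can be done
None
```

The job is done and handed in at about 18 s; it reports no verdict.

- **First press:** The lid gave way by about 6 mm, roughly 0.04 rad by calculation, before the short foot stopped it. The force peaked at about 16 N, and the scene picture showed the box tipping.
- **Wedge:** I nudged the orange wedge sideways into line, then slid it under the foot by its heel. The push rose sharply and levelled off at 8–9 N. Fits of the later pictures put the tip about 25–30 mm past the foot's centre.
- **Second press:** I held about 12 N for about 1 s, after a brief touch of about 16 N. The fingertips stayed at 140 mm, so the box no longer rocked.
- **Last checks:** Both ends of the box rim moved by the same amount, about 0.25 pixel, so the box is level and has hardly shifted. The jar and the teal look-alike had not moved; I did not check the sanitiser and tube rack separately.
- **Disagreements:** The scene and side cameras differed by 5–6 mm on the wedge's final position, and the gripper partly hid it in the side view. One rim-comparison window gave a sideways match of -2.5 pixels, which I took as ambiguous texture. I could not measure the force on the wedge with nothing pressing on the lid.

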